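# Dispense clay moisture balls into a storage box

### The arm

A 7-joint arm with a two-finger parallel gripper is mounted at the origin on the work surface. World frame = base frame: x ahead of the robot, y to its left, z up, the work surface at z = 0. Lengths are in m, angles in rad, forces in N, time in s.
With the tool pointing down it reaches from about 0.4 to 0.85 m from the base axis. Payload 10.4 kg.
Tool frame: the origin (TCP) lies at the very end of the fingers, on their centre line; the grasp point (between the pads) lies 19 mm behind it (bot.hold_point_z is the distance from the TCP to the grasp point, in m); z points along the fingers, y is the line along which they close (so a half turn about z gives the same grasp; the last joint's range is limited). The gripper opens to 85 mm and grips with 20 to 120 N. Pads are 22 mm wide; open, the fingers measure 114 mm over their backs; the gripper's body (76 mm by 85 mm) begins 54 mm behind the grasp point. The pads swing forward as they close: fully open they stand 13 mm farther back than shut.
Start: joints at [-0.023, 0.332, -0.065, 1.46, 0.022, 1.35, -0.088], TCP at [0.625, 0, 0.231] pointing down, gripper open.
Joint ranges: [-2.6, 2.6], [-0.5, 2.12], [-1.47, 1.34], [0.16, 2.42], [-1.27, 4.41], [0.06, 2.06], [-2.6, 2.6]. Speed limits (rad/s): [2.22, 2.22, 2.79, 2.79, 3.14, 3.14, 3.14].

### API

Orientations are given as a 3x3 rotation matrix whose columns are the frame's x, y, z axes.
In Python, from bench import bot, cams, workorder, outline_of, spot_point gives the robot as it stands.
- The arm moves only by the tool move_arm, never from a script. Its argument "targets" is one flat list of numbers, 7 for each row, row after row: the shift along the world's x, y, z in m, then the turn, a rotation vector about the world's x, y, z in degrees, then the opening, from -1 (shut) to 1 (fully open). A call has 1 to 10 rows; each row shifts and turns the commanded pose from where the row before left it; what a row does not reach is not made up. A row lasts 1/10 s, in which the tool goes at most 50 mm and 8.59 degrees, less where a joint would pass 70% of its speed; a pose out of reach is approached as far as the arm can. A call is refused whole if a number of a shift passes 0.05 or a number of a turn 8.59, either way. A call with a gripper value outside its range is refused whole. The fingers move at their own pace and stop on an object; "newtons" is the grip in N (left out, the last holds). Time passes only in rows, so rows that do not move let the fingers close. It gives the time, the measured TCP pose, the force, the opening and the grip force at its end, in the units of the state.
- bot.read_state(): the state, without advancing time (a new reading comes with each control period).
- cams.camera(name): name is "scene" or "side" or "wrist"; returns a dict with "pixels" (384x512x3 uint8, red, green, blue), "z_map" (384x512 float32, m along the optical axis (not along the pixel's ray), 0 where there is no reading), "K" (3x3 intrinsics, pixels), "rvec" (rotation vector, rad) and "tvec" (3), from world to camera coordinates, as OpenCV has them; the wrist camera has in their place "hand_eye" (4x4, takes a point from camera to tool coordinates, whose origin is the TCP and whose axes are the flange's). Camera axes: x right, y down, z forward; pixel columns grow to the right and rows downward; lengths in m; the calibration is good to about 2 mm. A picture is of the moment at which its call begins: read the wrist's pose just before it.
- workorder.hand_in(): hands the job in; it is judged then, once.
Trained networks look in a picture, given as the dict that the camera call returned (one of the last four; its "shot" number tells which), for a name from the list of things; names that differ only in an ending like _2 or _b are one class to them, and where a whole thing is asked for, a point or a joint stands for the part that bears it (a point fixed in the world has none). Each returns a list of dicts, best first, with "confidence" (0 to 1); they miss things now and then, are a little off and sometimes report something else, mostly with a low value. They report only what shows in the picture. A call takes as long as a camera call.
- outline_of(picture, name): "pixels" (384x512 bool, what is visible of it) and "bbox" ([centre column, centre row, width, height] in pixels, round what is visible of it).
- spot_point(picture, name): "location" ([column, row] in pixels: a listed point, or the origin of a listed thing).
The state is a dict: "time": time; "q": joint angles; "qvel": joint speeds; "joint_efforts": joint torques, N m; "eef_pos": TCP position; "orientation": TCP orientation; "ft_force": force on the tool from outside, world axes, zero at the start; "wrist_torque": the same for the moment, N m; "grip_width": opening from 0.0 (shut) to 1.0 (fully open); "finger_force": force on a finger pad.
Only numpy, scipy, OpenCV 4.12 (cv2) and the standard library are available. Lean on these libraries where they do the work, as an engineer would, in place of code of your own. Each camera call takes 0.05 s, during which the arm holds its last target. There are 200 camera calls.

### The job

Turn the dial on the jar's lid so that its largest opening lies over the lid's outlet, then swing the tipping handle all the way over and keep the jar tipped until all five clay balls have run out into the open cardboard box beside it. Let the jar come back upright, with the dial still at the largest opening, and leave the box and everything else on the table where they stand.

Things in the scene. Friction and masses are not known exactly. Their poses are not given: they have to be found in the camera images.
- stand: Fixed stand: dark base plate 150 x 140 x 12 mm, two grey uprights (outer faces at x = +-66 mm, 170 mm high) holding the clear jar between them. Origin: on the table, straight below the upright jar's axis. Axes: z up; +y the side to which the jar tips and where the box stands; -x (roughly towards the robot) the side of the tipping handle.
- pivot (a point): Centre of the jar's tipping axle, 160 mm above the table, fixed in the stand. The axle runs along the stand's x. The jar is 86 mm across and reaches from 46 mm below the axle to its black lid (98 mm across) 61 mm above it.
- jar (a joint): Tipping angle of the jar about the axle, rad. 0 = upright, at a stop; grows as the lid goes over to the stand's +y side; end stop at 2.0, the lid then facing 25 degrees below level over the box. A weak damped spring rights it by itself within a few seconds when let go; tipping takes about 0.1 to 0.3 N m.
- handle (a point): Middle of the tipping handle on the jar: a black roller 14 mm thick, 70 mm long along the stand's x, spinning freely on its pin, 122 mm from the pivot to -x, on an arm of 80 mm radius. Jar upright: 67 mm to -y of the axle, 43 mm above it. Pushed level to +y it goes over the top (80 mm above the axle) to 69 mm on the +y side, 41 mm above the axle: fully tipped.
- dial (a joint): Angle of the round metal dial plate on the lid about the jar's axis, rad, growing anticlockwise seen from above (jar upright). 0 = largest opening exactly over the outlet, 1.31 = medium opening, 2.27 = small one; shut between. Only the largest lets the balls out. Stops at -0.5 and 2.6. Light friction (0.035 N m); it stays where it is left.
- opening (a point): Middle of the dial's largest opening, at the plate's top face, 25 mm from the jar's axis. The plate is 96 mm across, 4 mm thick, its top 65.5 mm above the axle (jar upright), with a hub 18 mm across standing 3 mm higher. Its openings are sectors between radii 8 and 40 mm: 70, 26 and 13 degrees wide.
- outlet (a point): Middle of the only outlet of the lid, just under the dial, 25 mm from the jar's axis on the stand's +y side; a sector 70 degrees wide between radii 8 and 40 mm. The largest opening belongs over it.
- lug (a point): Top middle of the dial's thumb lug: an upright tab 8 mm thick (around the dial), 16 mm long (radially), 29 mm high above the plate, centred 39 mm from the jar's axis, straight opposite the largest opening. At dial 0 it is on the stand's -y side, in line with a small black rib on the lid's rim. A fingertip can push it round from above.
- box: Open brown cardboard box, loose, about 0.45 kg, 160 (x) x 200 (y) x 50 mm high, walls and floor 4 to 5 mm, lined with white paper. Origin: centre of its underside. It stands already where the tipped lid pours, with its axes nearly parallel to the stand's.
- ball0_center (a point): Centre of one of the five fired-clay balls, 20 mm across, 10 to 17 g, at the start inside the clear jar.
- ball1_center (a point): Centre of one of the five fired-clay balls, 20 mm across, 10 to 17 g, at the start inside the clear jar.
- ball2_center (a point): Centre of one of the five fired-clay balls, 20 mm across, 10 to 17 g, at the start inside the clear jar.
- ball3_center (a point): Centre of one of the five fired-clay balls, 20 mm across, 10 to 17 g, at the start inside the clear jar.
- ball4_center (a point): Centre of one of the five fired-clay balls, 20 mm across, 10 to 17 g, at the start inside the clear jar.
- bowl: Bystander: small open lacquer bowl, rim 116 mm across, 50 mm high, about 0.15 m beyond the stand (its +x side). Origin: centre of its underside.
- tape: Bystander: roll of brown tape lying flat, 100 mm across, 24 mm high, on the side of the stand away from the box. Origin: centre of its underside.
- saucer: Bystander: black flat dish, 120 mm across, 18 mm high, beyond the box (its +x side). Origin: centre of its underside.
- helmet: Bystander: white hard hat lying on the table, 270 mm across, 145 mm high, far on the left. Origin: centre of its underside.
- brush: Bystander: hand brush lying on the right of the table. Origin: middle of its length.
- cup: Bystander: white cup, 74 mm across, 75 mm high, at the back left. Origin: centre of its underside.
- smallbox: Bystander: small dark blue carton 80 x 80 x 60 mm, at the back right. Origin: centre of its underside.

How it is judged:
On the way, in this order (a step that is already met when the one before it is completed fails the run):
1. with the jar upright, the dial's largest opening is over the outlet (dial within 0.22 rad of 0) (value of joint dial between -0.22 and 0.22 rad and value of joint jar below 0.25 rad), for 0.2 s.
2. the jar is tipped almost fully (at least 1.75 rad of 2.0) with the largest opening over the outlet (value of joint dial between -0.22 and 0.22 rad and value of joint jar above 1.75 rad), for 0.2 s.
At the end, for the whole second after the job is handed in: All five balls lie inside the cardboard box (centres within its walls and below 45 mm above its underside), the jar is back upright (within 0.15 rad), the dial is within 0.22 rad of the largest opening, and the box is within 40 mm of where it was (x of ball0_center in the frame of box between -0.076 and 0.076 m and y of ball0_center in the frame of box between -0.096 and 0.096 m and z of ball0_center in the frame of box between 0.005 and 0.045 m and x of ball1_center in the frame of box between -0.076 and 0.076 m and y of ball1_center in the frame of box between -0.096 and 0.096 m and z of ball1_center in the frame of box between 0.005 and 0.045 m and x of ball2_center in the frame of box between -0.076 and 0.076 m and y of ball2_center in the frame of box between -0.096 and 0.096 m and z of ball2_center in the frame of box between 0.005 and 0.045 m and x of ball3_center in the frame of box between -0.076 and 0.076 m and y of ball3_center in the frame of box between -0.096 and 0.096 m and z of ball3_center in the frame of box between 0.005 and 0.045 m and x of ball4_center in the frame of box between -0.076 and 0.076 m and y of ball4_center in the frame of box between -0.096 and 0.096 m and z of ball4_center in the frame of box between 0.005 and 0.045 m and value of joint dial between -0.22 and 0.22 rad and value of joint jar below 0.15 rad and distance of box from where it was at the start of the episode below 0.04 m); the robot touches nothing.
It fails at once if another thing on the table (bowl, tape, dish, hard hat, brush, cup, small carton) is shifted by more than 40 mm (distance of any of bowl, tape, saucer, helmet, brush, cup, smallbox from where it was at the start of the episode above 0.04 m).
It fails at once if the box is shifted by more than 40 mm (distance of box from where it was at the start of the episode above 0.04 m).
It also fails if it takes over 54 s, if anything falls off the work surface, if the arm or the gripper's body presses on something with over 40 N, if the wrist force passes 120 N, or if a joint passes its speed limit or range.

## Working session

There is one attempt and no reset: what is moved stays moved. The work goes in short steps, Python scripts to look and compute and a tool call to move; the robot and the scene stay as the last step left them, time stands still between calls to the robot, and variables do not carry over. Pictures are saved under pics/ and viewed, at most 10 in all, crops included, and the job is handed in when it is done.

Besides the shell and the picture viewer there is one more tool, called after ">>>" as a command line: name --argument value ..., lists and objects as JSON in quotes. move_arm: Moves the arm, as the interface text tells. Its arguments: {"type":"object","properties":{"targets":{"type":"array","items":{"type":"number"}},"newtons":{"type":"number"}},"required":["targets"]}

```bash
mkdir -p pics; ls; cat > h.py <<'E'
import numpy as np, cv2
from bench import bot,cams,workorder,outline_of,spot_point
def cam2w(p,s=None):
    if 'rvec' in p:
        R=cv2.Rodrigues(np.array(p['rvec'],float))[0]; t=np.array(p['tvec'],float).reshape(3)
        return R.T,-R.T@t
    H=np.array(p['hand_eye']); Rt=np.array(s['orientation']).reshape(3,3)
    return Rt@H[:3,:3], Rt@H[:3,3]+np.array(s['eef_pos'])
def ray(p,uv,s=None):
    R,o=cam2w(p,s); d=R@np.linalg.inv(p['K'])@np.array([uv[0],uv[1],1.]); return o,d
def atz(p,uv,z,s=None):
    o,d=ray(p,uv,s); return o+d*(z-o[2])/d[2]
def depth(p,uv,s=None):
    o,d=ray(p,uv,s); u,v=int(round(uv[0])),int(round(uv[1])); a=p['z_map'][max(v-1,0):v+2,max(u-1,0):u+2]; a=a[a>0]
    return o+d*np.median(a) if a.size else None
def save(p,n): cv2.imwrite('pics/'+n+'.png',p['pixels'][:,:,::-1])
E
python3 - <<'E'
from h import *
np.set_printoptions(precision=4,suppress=True)
s=bot.read_state(); print(s['time'],s['eef_pos'],s['orientation'])
ims=[]
for n in ['scene','side']:
    p=cams.camera(n); ims.append(p['pixels'])
    print(n,cam2w(p)[1])
    for k in ['stand','pivot','handle','opening','outlet','lug','box','tape','bowl']:
        r=spot_point(p,k)
        for q in r[:1]: print(k,round(q['confidence'],2),np.round(q['location'],1),depth(p,q['location']))
    save(p,n)
E
```

```text
pics
0.0 [0.6246 0.     0.2305] [[ 0.      1.     -0.0014]
 [ 1.     -0.     -0.    ]
 [-0.     -0.0014 -1.    ]]
scene [1.0775 0.4885 1.3493]
stand 0.96 [255.2 201.3] [ 0.5839 -0.0113  0.0077]
pivot 0.88 [259.3 181.7] [0.6039 0.0258 0.2242]
handle 0.73 [263.6 140.5] [ 0.4692 -0.0927  0.2085]
opening 0.61 [262.8 172.2] [0.5671 0.0045 0.2178]
outlet 0.86 [267.5 178.4] [0.5733 0.0333 0.2196]
lug 0.8 [241.6 169.9] [0.663  0.0075 0.3397]
box 0.91 [283.1 221.5] [0.5654 0.12   0.0054]
tape 0.68 [220.1 173.1] [ 0.5949 -0.2036 -0.0039]
bowl 0.58 [222.9 218.4] [ 0.7189 -0.044   0.0002]
side [0.1502 1.0932 1.1338]
stand 0.62 [269.5 233.6] [0.5622 0.0206 0.0277]
pivot 0.77 [269.8 198.7] [0.5579 0.0273 0.1926]
handle 0.91 [309.  183.1] [ 0.4599 -0.0864  0.2012]
opening 0.72 [272.9 190.3] [0.5491 0.0221 0.2262]
outlet 0.77 [267.3 183.7] [ 0.5769 -0.0002  0.2295]
lug 0.7 [262.4 171.7] [ 0.6052 -0.0293  0.2508]
box 0.77 [263.7 257.8] [0.5462 0.118  0.0082]
tape 0.52 [263.6 169.5] [ 0.7319 -0.356   0.0068]
bowl 0.77 [237.7 218.1] [0.688  0.0091 0.0511]
```

```bash
python3 - <<'E'
import cv2,numpy as np
a=cv2.imread('pics/scene.png')[100:300,160:360];b=cv2.imread('pics/side.png')[120:320,170:370]
cv2.imwrite('pics/c.png',np.hstack([cv2.resize(x,(400,400),interpolation=cv2.INTER_CUBIC) for x in (a,b)]))
E
```

```text
(no output)
```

View pics/c.png

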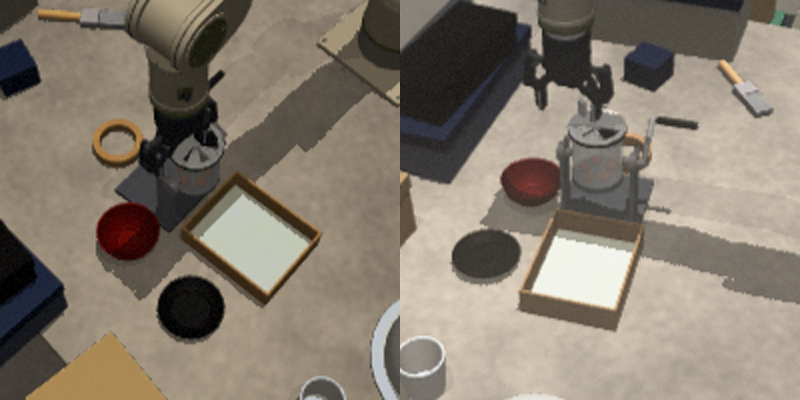

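>>> move_arm --targets '[0, 0, 0.05, 0, 0, 0, -1, 0, 0, 0.05, 0, 0, 0, -1, -0.03, 0, 0.05, 0, 0, 0, -1, -0.05, 0, 0.03, 0, 0, 0, -1, -0.03, 0, 0.0, 0, 0, 0, -1, 0, 0, 0, 0, 0, 0, -1]' --newtons 60

```text
time: 1.6
eef_pos: [0.5243, -0.0, 0.4025]
orientation: [[0.0, 1.0, 0.004], [1.0, -0.0, 0.0], [0.0, 0.004, -1.0]]
ft_force: [0.7, 0.3, -0.1]
grip_width: -0.002
finger_force: 0.0
```

```bash
python3 - <<'E'
from h import *
np.set_printoptions(precision=4,suppress=True)
s=bot.read_state(); print(s['time'],s['eef_pos'],s['q'],s['grip_width'])
Z=dict(pivot=.16,handle=.203,opening=.2255,outlet=.2215,lug=.2545,stand=0,box=0,tape=0)
ims=[]
for n in ['wrist','scene','side']:
    s=bot.read_state();p=cams.camera(n); ims.append(p['pixels']);print(n)
    for k in Z:
        for q in spot_point(p,k)[:1]: print(k,round(q['confidence'],2),np.round(q['location'],1),depth(p,q['location'],s),atz(p,q['location'],Z[k],s))
    save(p,n+'2')
    np.savez(n+'2.npz',z=p['z_map'],K=p['K'])
c=[ims[0][:,:], ims[2][120:270,190:340]]
cv2.imwrite('pics/c2.png',np.hstack([cv2.resize(c[0],(400,300)),cv2.resize(c[1],(300,300),interpolation=cv2.INTER_CUBIC)])[:,:,::-1])
E
```

```text
1.6 [ 0.5243 -0.      0.4025] [-0.0232  0.0757 -0.0691  1.4131  0.0055  1.6489 -0.0917] -0.002095115213577575
wrist
pivot 0.9 [296.  172.1] [ 0.583  -0.0186  0.1278] [ 0.5785 -0.0114  0.16  ]
handle 0.88 [199.7 247.9] [ 0.4664 -0.0876  0.2088] [ 0.4654 -0.0904  0.203 ]
opening 0.66 [287.2 171.8] [0.5611 0.0025 0.2208] [0.5605 0.0036 0.2255]
lug 0.68 [350.1 215.8] [ 0.6182 -0.0326  0.2544] [ 0.6181 -0.0325  0.2545]
stand 0.56 [285.  150.8] [0.5578 0.0246 0.2254] [ 0.581  -0.0109  0.    ]
box 0.81 [268.9  68.4] [0.552  0.1169 0.0059] [0.5523 0.1174 0.    ]
scene
pivot 0.85 [259.5 180. ] [0.5972 0.0199 0.2201] [ 0.5716 -0.0051  0.16  ]
handle 0.58 [262.8 139.4] [ 0.3549 -0.2069 -0.0033] [ 0.4651 -0.1009  0.203 ]
opening 0.79 [264.1 170.9] [0.5615 0.0048 0.2202] [0.5639 0.0071 0.2255]
outlet 0.8 [264.3 175.7] [0.5765 0.0211 0.2257] [0.5746 0.0193 0.2215]
lug 0.84 [242.5 170.6] [ 0.5277 -0.1441  0.0113] [ 0.6277 -0.0291  0.2545]
stand 0.73 [256.5 204.1] [ 0.5872 -0.0005  0.004 ] [ 0.5857 -0.002   0.    ]
box 0.71 [282.8 220.6] [0.5637 0.1167 0.0056] [0.5616 0.1152 0.    ]
tape 0.53 [221.1 174.8] [ 0.598  -0.1937 -0.0016] [ 0.5986 -0.1929  0.    ]
side
pivot 0.64 [270.2 197. ] [0.5574 0.0249 0.1981] [ 0.574  -0.0186  0.16  ]
handle 0.59 [307.3 181.9] [ 0.4664 -0.0878  0.2035] [ 0.4666 -0.0884  0.203 ]
opening 0.91 [271.4 186.6] [0.5624 0.0004 0.2218] [0.5607 0.0048 0.2255]
outlet 0.57 [268.4 185.9] [0.5705 0.0066 0.227 ] [ 0.573  -0.      0.2215]
lug 0.57 [262.2 170.6] [ 0.6057 -0.0289  0.2555] [ 0.6062 -0.0301  0.2545]
stand 0.85 [269.9 232.5] [0.5606 0.0207 0.0336] [ 0.5732 -0.0121  0.    ]
box 0.76 [260.7 258.8] [0.5542 0.1254 0.0077] [0.5569 0.1188 0.    ]
tape 0.56 [283.7 196.3] [ 0.594  -0.2206  0.003 ] [ 0.5952 -0.2241  0.    ]
```

View pics/c2.png

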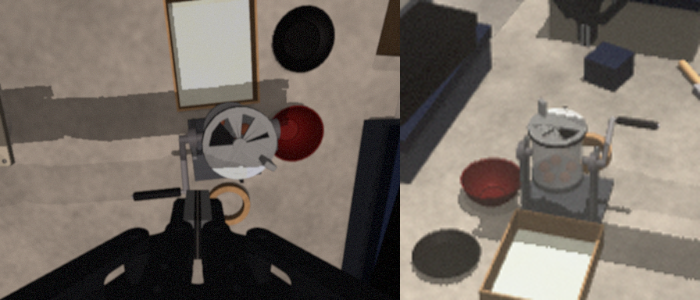

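```bash
python3 - <<'E'
from h import *
np.set_printoptions(precision=4,suppress=True)
s=bot.read_state();p=cams.camera('wrist')
R,o=cam2w(p,s); v,u=np.mgrid[0:384,0:512]
P=(np.stack([u,v,np.ones_like(u)],-1)@np.linalg.inv(p['K']).T*p['z_map'][...,None])@R.T+o
ok=p['z_map']>0
near=ok&(np.hypot(P[...,0]-.58,P[...,1]+.01)<.07)
m=near&(abs(P[...,2]-.2255)<.005)
(c,r)=cv2.minEnclosingCircle(P[m][:,:2].astype(np.float32)); print('plate',c,r,m.sum(),np.median(P[m][:,2]))
h=m.astype(np.uint8);k=cv2.connectedComponentsWithStats(h);print(k[2][:5])
l=near&(P[...,2]>.245); print('lug',P[l].mean(0),P[l].min(0),P[l].max(0),l.sum())
lm=np.median(P[l],0); print('lug ang',np.degrees(np.arctan2(lm[1]-c[1],lm[0]-c[0])))
o_=outline_of(p,'handle')
H=ok&(P[...,2]>.19)&(P[...,2]<.22)&(P[...,0]<.53)&(P[...,0]>.4)&(P[...,1]<-.06)&(P[...,1]>-.12)
Q=P[H];print('roller',Q.mean(0),Q.min(0),Q.max(0),H.sum(),cv2.fitLine(Q[:,:2].astype(np.float32),2,0,.01,.01).ravel())
b=outline_of(p,'box')[0]['pixels']&ok&(P[...,2]>.04)&(P[...,2]<.06)
print('boxrim',cv2.minAreaRect(P[b][:,:2].astype(np.float32)))
# uprights top z~.17
U=ok&(abs(P[...,2]-.17)<.006)&(np.hypot(P[...,0]-.58,P[...,1]+.01)<.12); print('upr',P[U].mean(0),P[U].min(0),P[U].max(0),U.sum())
# rectified top view
S=4000;N=480
x=c[0]+(np.arange(N)-N/2)/S; 
X,Y=np.meshgrid(x,c[1]-(np.arange(N)-N/2)/S)  # right=+x, up=+y
W=np.stack([X,Y,np.full_like(X,.2255)],-1);C=(W-o)@R;q=C@np.array(p['K']).T
im=cv2.remap(p['pixels'],(q[...,0]/q[...,2]).astype(np.float32),(q[...,1]/q[...,2]).astype(np.float32),1)
cv2.circle(im,(240,240),192,(0,255,0),1)
cv2.imwrite('pics/top.png',im[:,:,::-1])
E
```

```text
plate (0.5803502798080444, -0.013404296711087227) 0.05195026472210884 6259 0.22532639871747245
[[     0      0    512    384 190349]
 [   257    137     97     99   6259]]
lug [0.5438 0.0096 0.4604] [ 0.5131 -0.0362  0.245 ] [0.6214 0.018  0.4882] 22390
lug ang 148.85702725685493
roller [ 0.4765 -0.0854  0.2057] [ 0.4289 -0.1     0.19  ] [ 0.5132 -0.0601  0.2117] 1017 [ 0.9707  0.2405  0.4765 -0.0854]
boxrim ((0.556547224521637, 0.11156103760004044), (0.1602574586868286, 0.18986080586910248), 5.912669658660889)
upr [ 0.5454 -0.0146  0.1704] [ 0.4972 -0.0484  0.164 ] [0.6487 0.0325 0.176 ] 861
```

View pics/top.png

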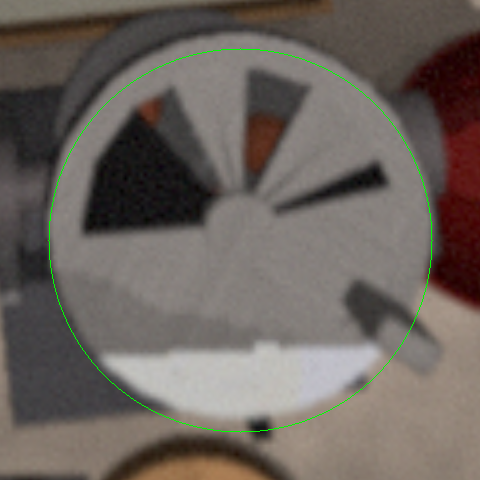

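>>> move_arm --targets '[0.0113, -0.0036, -0.0138, 0, 0, 7.5, -0.4, 0.0113, -0.0036, -0.0138, 0, 0, 7.5, -0.4, 0.0113, -0.0036, -0.0138, 0, 0, 7.5, -0.4, 0.0113, -0.0036, -0.0138, 0, 0, 7.5, -0.4, 0.0113, -0.0036, -0.0138, 0, 0, 7.5, -0.4, 0.0113, -0.0036, -0.0138, 0, 0, 7.5, -0.4, 0.0113, -0.0036, -0.0138, 0, 0, 7.5, -0.4, 0.0113, -0.0036, -0.0138, 0, 0, 7.5, -0.4, 0, 0, 0, 0, 0, 0, -0.4]' --newtons 20

```text
time: 4.0
eef_pos: [0.6166, -0.0294, 0.2869]
orientation: [[-0.867, 0.499, -0.004], [0.499, 0.867, 0.0], [0.003, -0.002, -1.0]]
ft_force: [-0.7, -0.0, -0.5]
grip_width: 0.299
finger_force: 0.0
```

```bash
python3 - <<'E'
from h import *
np.set_printoptions(precision=4,suppress=True)
s=bot.read_state();print(s['eef_pos'],s['orientation'],s['grip_width'],s['q'])
p=cams.camera('wrist');print(cam2w(p,s)[1])
c=np.array([.5805,-.0095])
for k,z in dict(lug=.2545,opening=.2255).items():
    for q in spot_point(p,k)[:2]:
        a=atz(p,q['location'],z,s);print(k,q['confidence'],q['location'],a,np.degrees(np.arctan2(*(a[:2]-c)[::-1])))
save(p,'w3')
E
```

```text
[ 0.6166 -0.0294  0.2869] [[-0.8667  0.4988 -0.0038]
 [ 0.4988  0.8667  0.    ]
 [ 0.0033 -0.0019 -1.    ]] 0.29942716147527326 [ 0.0675  0.2997 -0.1202  1.3876  0.0354  1.4602  0.9971]
[0.5529 0.0076 0.4297]
lug 0.66 [253.4, 229.9] [ 0.6159 -0.0284  0.2545] -28.12528804746887
```

View pics/w3.png

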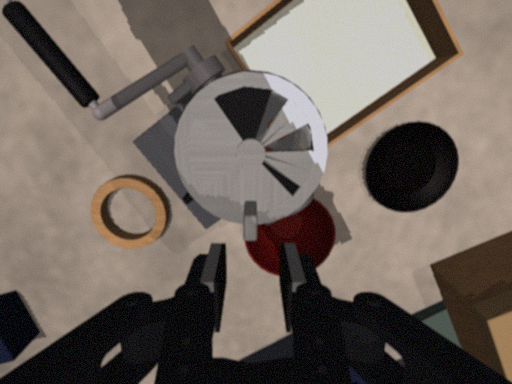

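>>> move_arm --targets '[0, 0, -0.0177, 0, 0, 0, -0.4, 0, 0, -0.0177, 0, 0, 0, -0.4, 0, 0, -0.0177, 0, 0, 0, -0.4, 0, 0, 0, 0, 0, 0, -0.4]'

```text
time: 4.55
eef_pos: [0.6157, -0.0285, 0.2353]
orientation: [[-0.865, 0.502, -0.002], [0.502, 0.865, 0.0], [0.002, -0.001, -1.0]]
ft_force: [0.3, -0.3, -0.9]
grip_width: 0.3
finger_force: 0.0
```

>>> move_arm --targets '[-0.0026, -0.0039, 0, 0, 0, -6.9, -0.4, -0.003, -0.0036, 0, 0, 0, -6.9, -0.4, -0.0034, -0.0032, 0, 0, 0, -6.9, -0.4, -0.0038, -0.0028, 0, 0, 0, -6.9, -0.4, -0.0041, -0.0023, 0, 0, 0, -6.9, -0.4, -0.0043, -0.0018, 0, 0, 0, -6.9, -0.4, -0.0045, -0.0012, 0, 0, 0, -6.9, -0.4, -0.0046, -0.0007, 0, 0, 0, -6.9, -0.4, 0, 0, 0, 0, 0, 0, -0.4]'

```text
time: 5.45
eef_pos: [0.5867, -0.0483, 0.2386]
orientation: [[-0.08, 0.997, 0.003], [0.997, 0.08, -0.0], [-0.0, 0.003, -1.0]]
ft_force: [-0.7, -0.6, 0.3]
grip_width: 0.301
finger_force: 0.0
```

>>> move_arm --targets '[0, 0, 0, 0, 0, 0, -0.7, 0, 0, 0, 0, 0, 0, -1, 0, 0, 0, 0, 0, 0, -1, 0, 0, 0, 0, 0, 0, -1, 0, 0, 0, 0, 0, 0, -1]' --newtons 20

```text
time: 5.95
eef_pos: [0.5865, -0.0485, 0.2375]
orientation: [[-0.085, 0.996, 0.0], [0.996, 0.085, -0.0], [-0.0, 0.0, -1.0]]
ft_force: [-4.0, -1.3, 7.5]
grip_width: 0.096
finger_force: 19.6
```

>>> move_arm --targets '[-0.0025, 0, 0, 0, 0, 0, -1, 0, 0, 0, 0, 0, 0, -1, 0, 0, 0, 0, 0, 0, -0.4, 0, 0, 0, 0, 0, 0, -0.4, 0, 0, 0, 0, 0, 0, -0.4, 0, 0, 0.03, 0, 0, 0, -0.4, 0, 0, 0.04, 0, 0, 0, -0.4, 0, -0.03, 0.04, 0, 0, 0, -0.4, 0, -0.05, 0.0, 0, 0, 0, -1, 0, 0, 0, 0, 0, 0, -1]'

```text
time: 6.95
eef_pos: [0.5833, -0.1361, 0.3474]
orientation: [[-0.075, 0.997, 0.001], [0.997, 0.075, -0.004], [-0.004, 0.001, -1.0]]
ft_force: [0.7, -0.4, -1.2]
grip_width: 0.004
finger_force: 0.0
```

```bash
python3 - <<'E'
from h import *
np.set_printoptions(precision=4,suppress=True)
s=bot.read_state();print(s['time'],s['eef_pos'],s['orientation'],s['grip_width'],s['q'],s['ft_force'])
p=cams.camera('wrist')
R,o=cam2w(p,s);c=np.array([.5805,-.0095])
for k,z in dict(lug=.2545,opening=.2255,handle=.203,pivot=.16).items():
    for q in spot_point(p,k)[:1]:
        a=atz(p,q['location'],z,s);print(k,q['confidence'],q['location'],a,np.degrees(np.arctan2(*(a[:2]-c)[::-1])))
S=4000;N=480
x=c[0]+(np.arange(N)-N/2)/S
X,Y=np.meshgrid(x,c[1]-(np.arange(N)-N/2)/S)
W=np.stack([X,Y,np.full_like(X,.2255)],-1);C=(W-o)@R;q=C@np.array(p['K']).T
im=cv2.remap(p['pixels'],(q[...,0]/q[...,2]).astype(np.float32),(q[...,1]/q[...,2]).astype(np.float32),1)
cv2.imwrite('pics/top4.png',np.hstack([im,cv2.resize(p['pixels'],(320,480))])[:,:,::-1])
E
```

```text
6.95 [ 0.5833 -0.1361  0.3474] [[-0.0747  0.9972  0.0014]
 [ 0.9972  0.0747 -0.0039]
 [-0.004   0.0011 -1.    ]] 0.003809093242144261 [ 0.0977  0.238   0.0665  1.3415 -0.0121  1.5606  0.2372] [ 0.7193 -0.4408 -1.2126]
lug 0.63 [267.1, 81.5] [ 0.5879 -0.0511  0.2545] -79.94017537553944
handle 0.78 [115.3, 121.9] [ 0.4633 -0.091   0.203 ] -145.18680728751536
```

View pics/top4.png

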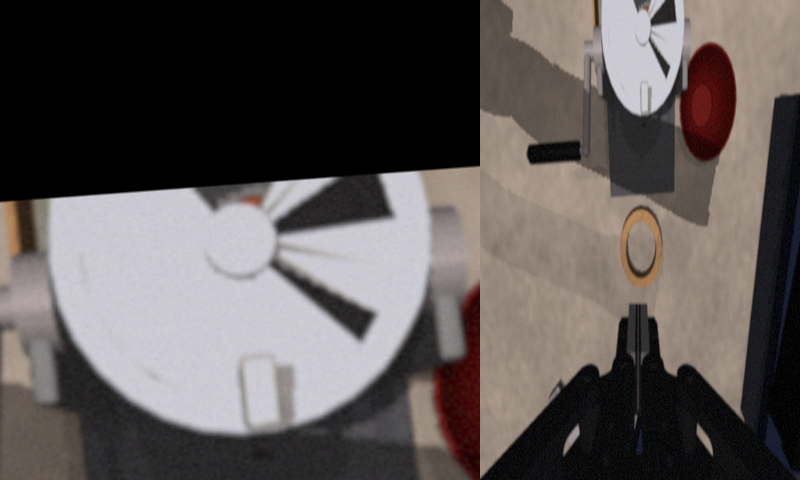

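>>> move_arm --targets '[-0.03, 0.0015, -0.01, 0, 0, 0, -1, -0.03, 0.0015, -0.01, 0, 0, 0, -1, -0.03, 0.0015, -0.01, 0, 0, 0, -1, -0.0307, 0.0015, -0.01, 0, 0, 0, -1, 0, 0, -0.03, 0, 0, 0, -1, 0, 0, -0.03, 0, 0, 0, -1, 0, 0, -0.03, 0, 0, 0, -1, 0, 0, -0.027, 0, 0, 0, -1, 0, 0, 0, 0, 0, 0, -1, 0, 0, 0, 0, 0, 0, -1]'

```text
time: 8.2
eef_pos: [0.4635, -0.1216, 0.19]
orientation: [[-0.085, 0.996, -0.0], [0.996, 0.085, 0.0], [0.0, -0.0, -1.0]]
ft_force: [0.6, -0.2, 1.2]
grip_width: -0.002
finger_force: 0.0
```

>>> move_arm --targets '[-0.0007, 0.008, 0, 0, 0, 0, -1, -0.0007, 0.008, 0, 0, 0, 0, -1, -0.0007, 0.008, 0.003, 0, 0, 0, -1, -0.0007, 0.008, 0.003, 0, 0, 0, -1, -0.0007, 0.008, 0.003, 0, 0, 0, -1, -0.0007, 0.008, 0.003, 0, 0, 0, -1, -0.0007, 0.008, 0.003, 0, 0, 0, -1, -0.0007, 0.008, 0.003, 0, 0, 0, -1, -0.0007, 0.008, 0.003, 0, 0, 0, -1, -0.0007, 0.008, 0.003, 0, 0, 0, -1]'

```text
time: 9.2
eef_pos: [0.456, -0.0416, 0.2135]
orientation: [[-0.084, 0.996, -0.0], [0.996, 0.084, 0.0], [0.0, -0.0, -1.0]]
ft_force: [-2.5, -1.6, -0.3]
grip_width: -0.002
finger_force: 1.3
```

>>> move_arm --targets '[-0.0007, 0.008, 0, 0, 0, 0, -1, -0.0007, 0.008, 0, 0, 0, 0, -1, -0.0007, 0.008, -0.003, 0, 0, 0, -1, -0.0007, 0.008, -0.003, 0, 0, 0, -1, -0.0007, 0.008, -0.003, 0, 0, 0, -1, -0.0007, 0.008, -0.004, 0, 0, 0, -1, -0.0007, 0.008, -0.004, 0, 0, 0, -1, -0.0007, 0.008, -0.004, 0, 0, 0, -1, -0.0007, 0.008, -0.003, 0, 0, 0, -1, 0, 0, 0, 0, 0, 0, -1]'

```text
time: 10.2
eef_pos: [0.4496, 0.0263, 0.1885]
orientation: [[-0.081, 0.997, -0.001], [0.997, 0.081, -0.006], [-0.005, -0.002, -1.0]]
ft_force: [-1.8, -18.9, -1.1]
grip_width: 0.003
finger_force: 9.1
```

```bash
python3 - <<'E'
from h import *
s=bot.read_state();print(s['time'],s['eef_pos'],s['ft_force'])
for n in ['scene','side']:
    p=cams.camera(n);save(p,n+'5')
    for k in range(1):
        for q in spot_point(p,'ball0_center')+spot_point(p,'handle')[:1]: print(n,q['confidence'],q['location'],depth(p,q['location']))
a=cv2.imread('pics/scene5.png')[100:300,160:360];b=cv2.imread('pics/side5.png')[120:320,170:370]
cv2.imwrite('pics/c5.png',np.hstack([cv2.resize(x,(400,400),interpolation=cv2.INTER_CUBIC) for x in (a,b)]))
E
```

```text
10.2 [0.44960494 0.02625449 0.18850948] [ -1.78432228 -18.94315216  -1.14051861]
scene 0.83 [294.1, 162.7] [0.45643666 0.04503597 0.20583543]
side 0.65 [234.9, 366.8] [0.44077418 0.57489981 0.12333123]
side 0.28 [284.0, 197.5] [ 0.52422249 -0.01737168  0.17306255]
side 0.75 [300.6, 208.2] [0.44674514 0.04729019 0.20148846]
```

View pics/c5.png

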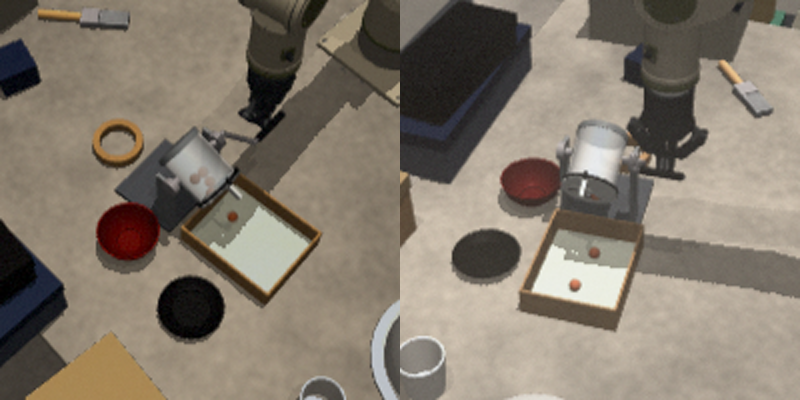

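>>> move_arm --targets '[0, 0, 0, 0, 0, 0, -1, 0, 0, 0, 0, 0, 0, -1, 0, 0, 0, 0, 0, 0, -1, 0, 0, 0, 0, 0, 0, -1, 0, 0, 0, 0, 0, 0, -1, 0, 0, 0, 0, 0, 0, -1, 0, 0, 0, 0, 0, 0, -1, 0, 0, 0, 0, 0, 0, -1, 0, 0, 0, 0, 0, 0, -1, 0, 0, 0, 0, 0, 0, -1]'

```text
time: 11.5
eef_pos: [0.4496, 0.0262, 0.1887]
orientation: [[-0.08, 0.997, -0.001], [0.997, 0.08, -0.004], [-0.004, -0.002, -1.0]]
ft_force: [-2.0, -17.6, -0.5]
grip_width: 0.001
finger_force: 8.8
```

```bash
cat > balls.py <<'E'
from h import *
np.set_printoptions(precision=3,suppress=True)
def run(tag):
    s=bot.read_state();print(s['time'],s['eef_pos'],s['ft_force'])
    for n in ['scene','side']:
        p=cams.camera(n);save(p,n+tag)
        hsv=cv2.cvtColor(p['pixels'],cv2.COLOR_RGB2HSV)
        m=((hsv[...,0]<10)&(hsv[...,1]>110)&(hsv[...,2]>70)).astype(np.uint8)
        for st,ce in list(zip(*cv2.connectedComponentsWithStats(m)[2:]))[1:]:
            w=depth(p,ce)
            if st[4]>5 and w is not None and abs(w[0]-.56)<.12 and -.1<w[1]<.3: print(n,st[4],ce,w)
    a=cv2.imread(f'pics/scene{tag}.png')[100:300,160:360];b=cv2.imread(f'pics/side{tag}.png')[120:320,170:370]
    cv2.imwrite(f'pics/c{tag}.png',np.hstack([cv2.resize(x,(400,400),interpolation=cv2.INTER_CUBIC) for x in (a,b)]))
import sys;run(sys.argv[1])
E
python3 balls.py 6
```

```text
11.5 [0.45  0.026 0.189] [ -1.977 -17.606  -0.457]
scene 6 [239.  214.5] [0.677 0.    0.041]
side 16 [270.  257.5] [0.522 0.123 0.023]
```

View pics/c6.png

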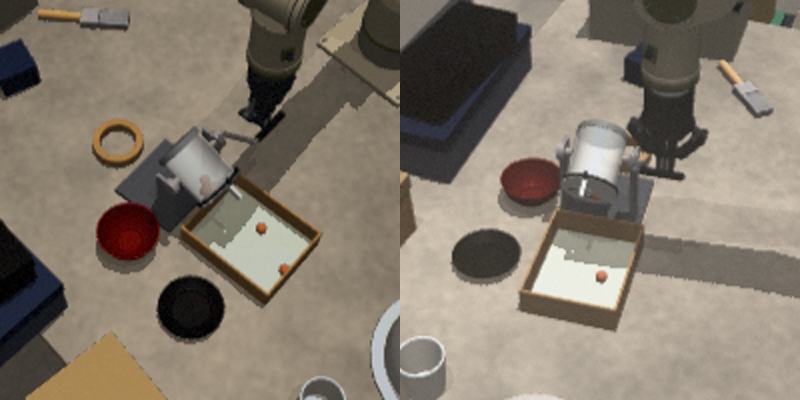

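>>> move_arm --targets '[0, 0, 0, 0, 0, 0, -1, 0, 0, 0, 0, 0, 0, -1, 0, 0, 0, 0, 0, 0, -1, 0, 0, 0, 0, 0, 0, -1, 0, 0, 0, 0, 0, 0, -1, 0, 0, 0, 0, 0, 0, -1, 0, 0, 0, 0, 0, 0, -1, 0, 0, 0, 0, 0, 0, -1, 0, 0, 0, 0, 0, 0, -1, 0, 0, 0, 0, 0, 0, -1]'

```text
time: 12.6
eef_pos: [0.4496, 0.0262, 0.1886]
orientation: [[-0.08, 0.997, -0.001], [0.997, 0.08, -0.004], [-0.004, -0.002, -1.0]]
ft_force: [-0.8, -17.9, -1.0]
grip_width: -0.0
finger_force: 8.8
```

```bash
sed -i 's/>110/>80/;s/<10)/<12)/' balls.py; python3 balls.py 7
```

```text
12.6 [0.45  0.026 0.189] [ -0.799 -17.927  -0.951]
scene 19 [290.211 213.632] [0.529 0.119 0.02 ]
scene 14 [301.286 233.786] [0.558 0.203 0.021]
side 21 [270.095 257.571] [0.522 0.122 0.022]
```

View pics/c7.png

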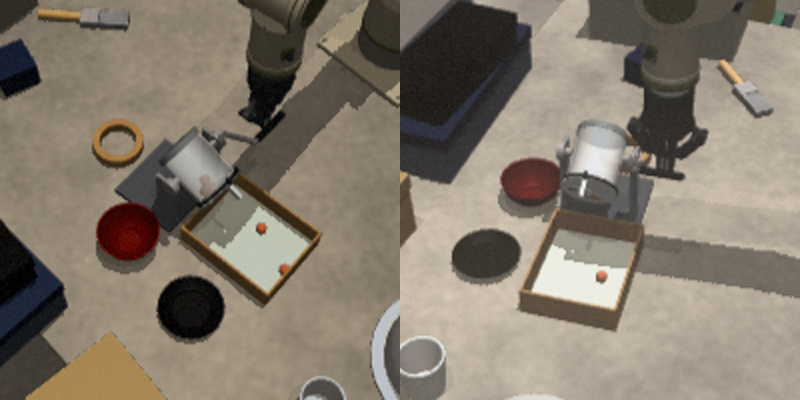

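>>> move_arm --targets '[0.0007, -0.008, 0.003, 0, 0, 0, -1, 0.0007, -0.008, 0.003, 0, 0, 0, -1, 0.0007, -0.008, 0.003, 0, 0, 0, -1, 0.0007, -0.008, 0.003, 0, 0, 0, -1, 0.0007, -0.008, 0.003, 0, 0, 0, -1, 0.0007, -0.008, 0.003, 0, 0, 0, -1, 0.0007, -0.008, 0.003, 0, 0, 0, -1, 0.0007, -0.008, 0.003, 0, 0, 0, -1, 0, 0, 0, 0, 0, 0, -1, 0, 0, 0, 0, 0, 0, -1]'

```text
time: 13.7
eef_pos: [0.4557, -0.0345, 0.2134]
orientation: [[-0.083, 0.997, 0.0], [0.997, 0.083, -0.0], [-0.0, 0.0, -1.0]]
ft_force: [0.5, -1.5, -0.4]
grip_width: 0.002
finger_force: 0.8
```

>>> move_arm --targets '[0, 0, 0, 0, 0, 0, -1, 0, 0, 0, 0, 0, 0, -1, 0, 0, 0, 0, 0, 0, -1, 0, 0, 0, 0, 0, 0, -1, 0, 0, 0, 0, 0, 0, -1, 0, 0, 0, 0, 0, 0, -1, 0, 0, 0, 0, 0, 0, -1, 0, 0, 0, 0, 0, 0, -1]'

```text
time: 14.5
eef_pos: [0.4556, -0.0343, 0.2134]
orientation: [[-0.084, 0.996, 0.0], [0.996, 0.084, 0.0], [0.0, 0.0, -1.0]]
ft_force: [0.9, -1.5, 1.2]
grip_width: -0.002
finger_force: 0.7
```

>>> move_arm --targets '[-0.0007, 0.008, -0.002, 0, 0, 0, -1, -0.0007, 0.008, -0.002, 0, 0, 0, -1, -0.0007, 0.008, -0.003, 0, 0, 0, -1, -0.0007, 0.008, -0.003, 0, 0, 0, -1, -0.0007, 0.008, -0.003, 0, 0, 0, -1, -0.0007, 0.008, -0.003, 0, 0, 0, -1, -0.0007, 0.008, -0.004, 0, 0, 0, -1, -0.0007, 0.008, -0.004, 0, 0, 0, -1, 0, 0, 0, 0, 0, 0, -1, 0, 0, 0, 0, 0, 0, -1]'

```text
time: 15.5
eef_pos: [0.4497, 0.0263, 0.1888]
orientation: [[-0.081, 0.997, -0.001], [0.997, 0.081, -0.005], [-0.005, -0.001, -1.0]]
ft_force: [-1.9, -18.0, -1.2]
grip_width: 0.001
finger_force: 9.1
```

>>> move_arm --targets '[0, 0, 0, 0, 0, 0, -1, 0, 0, 0, 0, 0, 0, -1, 0, 0, 0, 0, 0, 0, -1, 0, 0, 0, 0, 0, 0, -1, 0, 0, 0, 0, 0, 0, -1, 0, 0, 0, 0, 0, 0, -1, 0, 0, 0, 0, 0, 0, -1, 0, 0, 0, 0, 0, 0, -1]'

```text
time: 16.3
eef_pos: [0.4497, 0.0263, 0.1888]
orientation: [[-0.08, 0.997, -0.001], [0.997, 0.08, -0.005], [-0.004, -0.001, -1.0]]
ft_force: [-1.5, -17.7, -1.1]
grip_width: -0.001
finger_force: 9.0
```

```bash
python3 balls.py 8
```

```text
16.3 [0.45  0.026 0.189] [ -1.515 -17.748  -1.071]
scene 19 [290.368 213.789] [0.529 0.12  0.019]
scene 18 [289.111 221.722] [0.555 0.14  0.019]
scene 19 [276.842 224.842] [0.598 0.118 0.021]
scene 35 [298.971 232.229] [0.558 0.193 0.017]
side 20 [251.65 251.65] [0.589 0.12  0.024]
side 21 [270.238 257.619] [0.522 0.121 0.021]
side 21 [260.381 259.524] [0.549 0.142 0.023]
side 11 [253.909 267.909] [0.553 0.187 0.027]
```

View pics/c8.png

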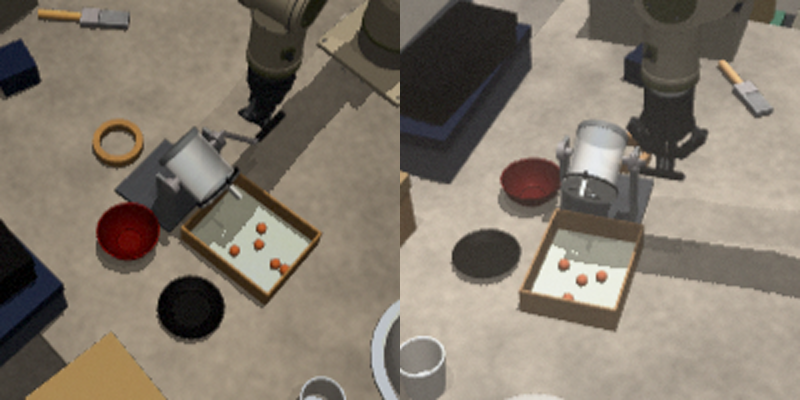

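>>> move_arm --targets '[0.0007, -0.008, 0.003, 0, 0, 0, -1, 0.0007, -0.008, 0.003, 0, 0, 0, -1, 0.0007, -0.008, 0.003, 0, 0, 0, -1, 0.0007, -0.008, 0.003, 0, 0, 0, -1, 0.0007, -0.008, 0.003, 0, 0, 0, -1, 0.0007, -0.008, 0.003, 0, 0, 0, -1, 0.0007, -0.008, 0.003, 0, 0, 0, -1, 0.0007, -0.008, 0.003, 0, 0, 0, -1, 0.0007, -0.008, 0, 0, 0, 0, -1, 0.0007, -0.008, 0, 0, 0, 0, -1]'

```text
time: 17.4
eef_pos: [0.4571, -0.0509, 0.2134]
orientation: [[-0.084, 0.996, 0.0], [0.996, 0.084, 0.0], [0.0, 0.0, -1.0]]
ft_force: [0.4, -0.5, -1.1]
grip_width: -0.001
finger_force: 0.2
```

>>> move_arm --targets '[0.0007, -0.008, 0, 0, 0, 0, -1, 0.0007, -0.008, -0.003, 0, 0, 0, -1, 0.0007, -0.008, -0.003, 0, 0, 0, -1, 0.0007, -0.008, -0.003, 0, 0, 0, -1, 0.0007, -0.008, -0.003, 0, 0, 0, -1, 0.0007, -0.008, -0.004, 0, 0, 0, -1, 0.0007, -0.008, -0.004, 0, 0, 0, -1, 0.0007, -0.008, -0.004, 0, 0, 0, -1, 0.0007, -0.008, 0, 0, 0, 0, -1, 0.0007, -0.008, 0, 0, 0, 0, -1]'

```text
time: 18.4
eef_pos: [0.464, -0.1309, 0.1894]
orientation: [[-0.084, 0.996, -0.0], [0.996, 0.084, 0.0], [0.0, -0.0, -1.0]]
ft_force: [-0.0, -0.8, -0.1]
grip_width: -0.001
finger_force: 0.0
```

>>> move_arm --targets '[0.0, -0.02, 0, 0, 0, 0, -1, 0, -0.02, 0, 0, 0, 0, -1, 0, -0.02, 0.02, 0, 0, 0, -1, 0, 0, 0.04, 0, 0, 0, -1, 0, 0, 0.04, 0, 0, 0, -1, 0, 0, 0.04, 0, 0, 0, -1, 0, 0, 0, 0, 0, 0, -1, 0, 0, 0, 0, 0, 0, -1, 0, 0, 0, 0, 0, 0, -1, 0, 0, 0, 0, 0, 0, -1]'

```text
time: 19.4
eef_pos: [0.4636, -0.1902, 0.3282]
orientation: [[-0.084, 0.996, -0.002], [0.996, 0.084, 0.001], [0.001, -0.002, -1.0]]
ft_force: [0.4, -0.2, 0.3]
grip_width: -0.0
finger_force: 0.0
```

>>> move_arm --targets '[0, 0, 0, 0, 0, 0, -1, 0, 0, 0, 0, 0, 0, -1, 0, 0, 0, 0, 0, 0, -1, 0, 0, 0, 0, 0, 0, -1, 0, 0, 0, 0, 0, 0, -1, 0, 0, 0, 0, 0, 0, -1, 0, 0, 0, 0, 0, 0, -1, 0, 0, 0, 0, 0, 0, -1, 0, 0, 0, 0, 0, 0, -1, 0, 0, 0, 0, 0, 0, -1]'

```text
time: 20.4
eef_pos: [0.464, -0.1903, 0.3294]
orientation: [[-0.084, 0.996, 0.0], [0.996, 0.084, -0.0], [-0.0, 0.0, -1.0]]
ft_force: [-0.4, 0.4, -0.4]
grip_width: -0.0
finger_force: 0.0
```

```bash
python3 balls.py 9; python3 - <<'E'
from h import *
for n,f in [('side',0),('scene',0)]:
    p=cams.camera(n)
    for k,z in dict(lug=.2545,handle=.203,opening=.2255,box=0).items():
        for q in spot_point(p,k)[:1]: print(n,k,q['confidence'],depth(p,q['location']),atz(p,q['location'],z))
E
```

```text
20.4 [ 0.464 -0.19   0.329] [-0.362  0.389 -0.406]
scene 9 [231.    202.556] [ 0.667 -0.054  0.046]
scene 18 [290.333 213.667] [0.529 0.12  0.022]
scene 20 [288.95 221.9 ] [0.556 0.139 0.019]
scene 18 [276.889 224.722] [0.598 0.118 0.022]
scene 35 [298.971 232.286] [0.559 0.193 0.018]
side 20 [251.5 251.8] [0.589 0.12  0.024]
side 20 [260.5 259.5] [0.548 0.141 0.023]
side 19 [270.211 257.632] [0.521 0.122 0.023]
side 11 [253.909 267.909] [0.554 0.184 0.024]
side lug 0.7 [ 7.04080396e-01 -3.94087295e-01  1.68698225e-04] [ 0.57982406 -0.0603921   0.2545    ]
side handle 0.63 [ 0.4671293  -0.08818602  0.20812324] [ 0.46888317 -0.09472502  0.203     ]
side opening 0.86 [ 0.59524306 -0.04595377  0.17327819] [0.5710487  0.01598475 0.2255    ]
side box 0.82 [0.54385842 0.13448372 0.02218529] [0.5517142  0.11534839 0.        ]
scene lug 0.58 [ 0.4860955  -0.1729996   0.00530201] [ 0.59575746 -0.05034038  0.2545    ]
scene handle 0.79 [ 0.46169329 -0.08858282  0.20494082] [ 0.46064882 -0.08956161  0.203     ]
scene opening 0.96 [ 0.54561168 -0.01364413  0.12729644] [0.58835847 0.0267125  0.2255    ]
scene box 0.91 [0.55673188 0.13091896 0.01686298] [0.55014074 0.12639306 0.        ]
```

View pics/c9.png

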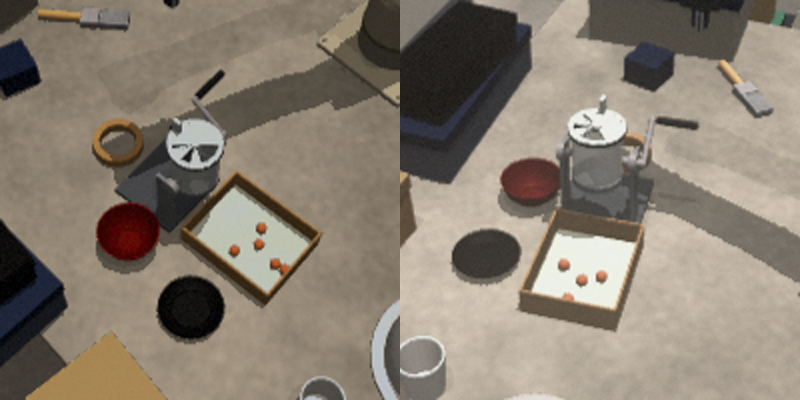

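Jar upright with the handle back at its starting point, the dial open towards the box, all five balls in the box, arm clear.

```bash
python3 -c "
from bench import workorder
print(workorder.hand_in())"
```

```text
the job is handed in; nothing more can be done
None
```

I handed the job in at about 20 s of the 54 s. The last pictures show all five balls in the box, the jar back upright, the dial still at the largest opening, and the other things in view where they stood; the hand-in returned no verdict.

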